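# Complete the glove-drying stand

## Task

One socket of the glove-drying stand is empty. Take the tall, dome-topped post that matches the two already standing there out of the spare rack, and plug it into the empty socket so that it stands upright with its collar resting flat on the socket. Leave the short, flat-headed post in its place in the rack.

Things in the scene. Friction and masses are not known exactly. Their poses are not given: they have to be found in the camera images.
- tall_post: Loose post to move, light turned wood, 111 mm long, upright in the spare rack. From the tip up: plug 35 mm long, 20 mm thick, tapering to 14 mm at the tip; collar 64 mm wide, 6 mm thick (35 to 41 mm above the tip); plain round stem 30 mm thick to 100 mm; domed top to 111 mm. Grip the stem from above in any direction. Origin: centre of the plug's tip; z up along the post; yaw has no meaning.
- short_post: Loose post in the rack's other hole, to be left there: same wood, plug and collar, but a thin stem with a flat disc head 46 mm wide, only 81 mm long in all. Origin: centre of the plug's tip; z up along the post.
- spare_rack: Fixed wooden block 100 x 210 x 45 mm, to the robot's right, with two holes 36 mm wide, 110 mm apart along its own y; which post is in which varies. The collars rest on its top, 45 mm above the worktop, so the posts' tips are 10 mm above the worktop. Origin: centre of its underside. A wall cabinet (underside 0.4 m up) overhangs the back left: beyond x = 0.6 m.
- socket (a point): Centre of the mouth of the empty socket, 49 mm above the worktop; z up. A blind round hole 36 mm wide, 40 mm deep, in a fixed round wooden base 80 mm wide, so a seated post's tip is 35 mm below this point. One of three such bases 110 mm apart along this point's y, in a low metal tray to the robot's left; the other two hold fixed tall posts, tops 125 mm above the worktop. Which is empty varies.

How it is judged:
By the outcome, as a careful person would: the job done as asked, in the order asked, and still so for the second after the job is handed in, with the robot touching nothing.
It also fails if it takes over 35 s, if anything falls off the work surface, if the arm or the gripper's body presses on something with over 40 N, if the wrist force passes 120 N, or if a joint passes its speed limit or range.

## Robot

A 6-joint arm with a two-finger parallel gripper is mounted at the origin on a cart in front of the work surface, level with it; the furniture and walls round the work are solid. World frame = base frame: x ahead of the robot, y to its left, z up, the work surface at z = 0. Lengths are in m, angles in rad, forces in N, time in s.
With the tool pointing down it reaches from about 0.15 to 0.775 m from the base axis. Payload 6.1 kg.
Tool frame: the origin (TCP) lies at the very end of the fingers, on their centre line; the grasp point (between the pads) lies 19 mm behind it; z points along the fingers, y is the line along which they close (so a half turn about z gives the same grasp; the last joint's range is limited). The gripper opens to 85 mm and grips with 20 to 120 N. Pads are 22 mm wide; open, the fingers measure 114 mm over their backs; the gripper's body (76 mm by 85 mm) begins 54 mm behind the grasp point. The pads swing forward as they close: fully open they stand 13 mm farther back than shut.
Start: joints at [-1.227, 0.126, -0.04, 1.405, 0, 1.571], TCP at [0.177, -0.494, 0.231] pointing down, gripper open.
Joint ranges: [-2.72, 2.72], [-0.95, 1.95], [-1.27, 1.35], [-1.78, 2.02], [-1.46, 1.47], [-3.14, 3.14]. Speed limits (rad/s): [2.39, 2.39, 3.01, 3.14, 3.14, 3.14].

## Interface

Orientations are given as [roll, pitch, yaw] about the fixed x, y, z axes, in that order (R = Rz(yaw) Ry(pitch) Rx(roll)).
In Python, from station import readout, viewer, ticket gives the robot as it stands.
- The arm moves only by the tool step_arm, never from a script. Its argument "targets" is a list of rows, each an object with "offset": the shift along the tool's x, y, z in m, a list of three; "yaw": the turn about the tool's z in rad. A call has 1 to 5 rows; each row is the pose to reach, as a shift and turn from the pose commanded when the call began, along the tool's axes at that moment; what a row does not reach only later rows make up. A row lasts 1/8 s, in which the tool goes at most 62.5 mm and 10.7 degrees, less where a joint would pass 70% of its speed; a pose out of reach is approached as far as the arm can. A call with a gripper value outside its range is refused whole. "grip" is the opening in per cent of the stroke, from 0 (shut) to 100 (fully open), set as the call begins (left out, the last holds). The fingers move at their own pace and stop on an object; "force" is the grip in N (left out, the last holds). Time passes only in rows, so rows that repeat a pose let the fingers close. It gives the time, the measured TCP pose, the force, the opening and the grip force at its end, in the units of the state.
- readout.get_obs(): the state, without advancing time (a new reading comes with each control period).
- viewer.grab_frame(name): name is "scene" or "top"; returns the picture (400x640x3 uint8, red, green, blue); there is no depth.
- viewer.camera_info(name): a dict with "fx", "fy", "cx", "cy" (pixels), "k1" (the pictures are not rectified: a ray, as slopes to the right and down, at radius r is drawn at 1 + k1 r^2 times it, then the intrinsics apply), "xyz" and "attitude" of the camera in the world. Camera axes: x right, y down, z forward; pixel columns grow to the right and rows downward; lengths in m; the calibration is good to about 2 mm. A picture is of the moment at which its call begins. camera_info takes no time and is no camera call.
- ticket.job_done(): hands the job in; it is judged then, once.
The state is a dict: "t": time; "joints": joint angles; "dq": joint speeds; "joint_torque": joint torques, N m; "tool_pos": TCP position; "orientation": TCP orientation; "contact_force": force on the tool from outside, world axes, zero at the start; "wrist_torque": the same for the moment, N m; "finger_gap": finger opening in m; "grip_force": force on a finger pad.
Only numpy, scipy, OpenCV 4.12 (cv2) and the standard library are available. Lean on these libraries where they do the work, as an engineer would, in place of code of your own. Each camera call takes 0.05 s, during which the arm holds its last target. There are 200 camera calls.

## Working session

There is one attempt and no reset: what is moved stays moved. The work goes in short steps, Python scripts to look and compute and a tool call to move; the robot and the scene stay as the last step left them, time stands still between calls to the robot, and variables do not carry over. Pictures are saved under pics/ and viewed, at most 10 in all, crops included, and the job is handed in when it is done.

Besides the shell and the picture viewer there is one more tool, called after "Call:" as name(argument=value, ...), one argument or row to a line, values as JSON. step_arm: Moves the arm, as the interface text tells. Its arguments: {"type":"object","properties":{"targets":{"type":"array","items":{"type":"object","properties":{"offset":{"type":"array","items":{"type":"number"}},"yaw":{"type":"number"}}}},"grip":{"type":"number"},"force":{"type":"number"}},"required":["targets"]}

```bash
mkdir -p pics; cat > h.py <<'E'
import numpy as np, cv2
from scipy.spatial.transform import Rotation as R
from station import readout, viewer, ticket
def ray(n,u,v):
    c=viewer.camera_info(n)
    K=np.array([[c['fx'],0,c['cx']],[0,c['fy'],c['cy']],[0,0,1]])
    p=cv2.undistortPoints(np.array([[[u,v]]],float),K,np.array([c['k1'],0,0,0,0.]))[0,0]
    # k1 model: distorted = s*(1+k1 r^2), same as cv2
    d=R.from_euler('xyz',c['attitude']).as_matrix()@np.array([p[0],p[1],1])
    return np.array(c['xyz']),d
def onz(n,u,v,z):
    o,d=ray(n,u,v); return o+d*(z-o[2])/d[2]
E
python3 - <<'E'
from h import *
for n in('scene','top'):
    cv2.imwrite(f'pics/{n}0.png',viewer.grab_frame(n)[:,:,::-1]); print(n,viewer.camera_info(n))
print(readout.get_obs())
E
```

```text
scene {'fx': 413.3824103349864, 'fy': 413.3824103349864, 'cx': 315.441079504052, 'cy': 201.46134250305812, 'k1': -0.07663428866522881, 'xyz': array([0.05959517, 0.57797302, 0.78220287]), 'attitude': array([-2.35688696,  0.00689074, -2.50106237])}
top {'fx': 412.7073014673925, 'fy': 412.7073014673925, 'cx': 313.2439871425714, 'cy': 204.94046748733493, 'k1': -0.06902434642771257, 'xyz': array([0.34798092, 0.01211104, 1.1546503 ]), 'attitude': array([-3.00895978, -0.01095909, -1.5680375 ])}
{'t': 0.1, 'joints': array([-1.22698669e+00,  1.26291488e-01, -4.04985632e-02,  1.40540850e+00,
        1.28486904e-05,  1.57080214e+00]), 'dq': array([-0.00097013, -0.00161501,  0.00236755, -0.00084823,  0.00038758,
        0.00015965]), 'joint_torque': array([ 7.70378156e-04, -4.36910141e+01,  3.53601766e+01,  1.37722859e-02,
       -3.53825351e-05,  1.35730667e-05]), 'tool_pos': array([ 0.17684336, -0.49392456,  0.230625  ]), 'orientation': array([-3.14019043e+00, -1.28405283e-05,  3.43803804e-01]), 'contact_force': array([ 0.16046955, -0.31840567, -0.03978576]), 'wrist_torque': array([-0.00716288, -0.05729788, -0.0412946 ]), 'grip_force': 0.0, 'finger_gap': 0.0856693627429478}
```

View pics/scene0.png

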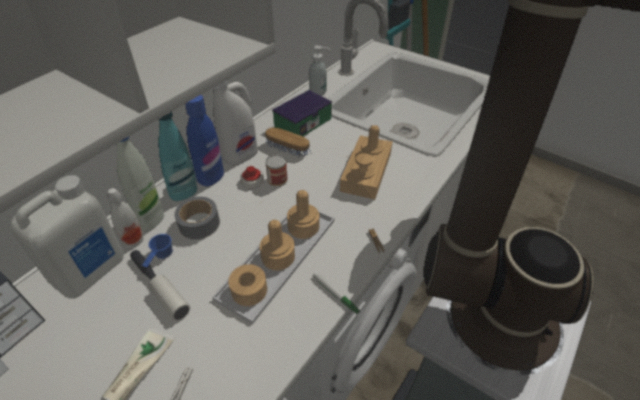

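View pics/top0.png

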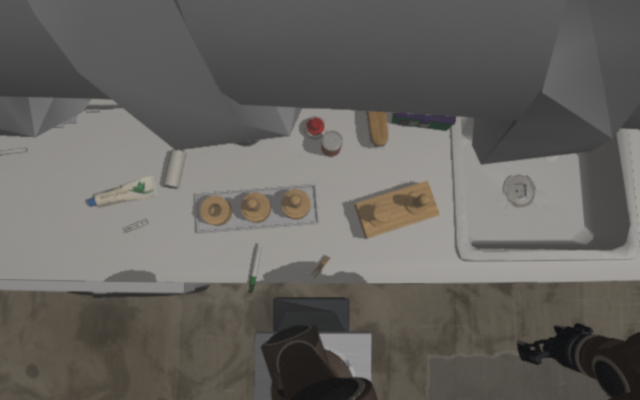

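Scene view: the empty socket is at (247,285). In the rack, the tall post is at (374,138) and the flat-headed one at (363,162). Top view: the socket is at (214,210), the tall post at (420,200) and the short post at (378,213).

```bash
python3 - <<'E'
from h import *
t=cv2.imread('pics/top0.png'); s=cv2.imread('pics/scene0.png')
f=lambda i,x,y,w,h:cv2.resize(i[y:y+h,x:x+w],(w*4,h*4),interpolation=cv2.INTER_CUBIC)
a=np.hstack([f(t,350,175,95,65),f(t,188,175,95,65)]);b=np.hstack([f(s,335,120,95,80),f(s,215,250,95,80)])
cv2.imwrite('pics/c1.png',np.clip(np.vstack([a,b]).astype(float)*1.5,0,255).astype(np.uint8))
for n,u,v,z in [('top',214,210,.049),('scene',247,283,.049),('top',420,200,.11),('scene',375,130,.11),('top',295,204,.049),('top',255,206,.049)]: print(n,onz(n,u,v,z))
E
```

```text
top [0.48060915 0.26855524 0.049     ]
scene [0.47235671 0.27385382 0.049     ]
top [ 0.50140092 -0.274077    0.11      ]
scene [ 0.49890846 -0.28133372  0.11      ]
top [0.49789047 0.04971988 0.049     ]
top [0.49198235 0.15774721 0.049     ]
```

View pics/c1.png

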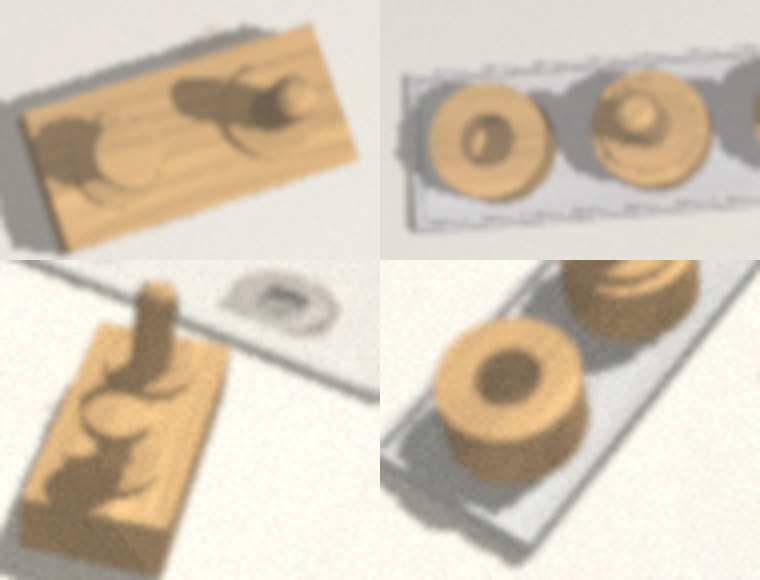

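The crop shows a top-view dome centre at about (424,199) and hole centre at (214.7,209.5). In the scene view the hole is at about (246.8,279.1). The rack's top corners are clear.

```bash
python3 - <<'E'
from h import *
def tri(a,b):
    (o1,d1),(o2,d2)=ray('top',*a),ray('scene',*b)
    A=np.stack([d1,-d2],1); s=np.linalg.lstsq(A,o2-o1,rcond=None)[0]
    p,q=o1+d1*s[0],o2+d2*s[1]; return (p+q)/2,np.linalg.norm(p-q)
up=lambda X,Y,x,y:(X/4-.375+x,Y/4-.375+y)
print('hole',onz('top',*up(108,139,188,175),.049),onz('scene',*up(128,378,215,250-65),.049),tri(up(108,139,188,175),up(128,378,215,250-65)))
d=up(297,97,350,175)
e=up(157,292,335,120-65)
print('dome',onz('top',*d,.116),onz('scene',*e,.116),tri(d,e))
c=[onz('top',*up(X,Y,350,175),.045)[:2] for X,Y in[(22,113),(312,22),(357,157),(68,252)]]
c=np.array(c); m=c.mean(0); ax=(c[1]+c[2]-c[0]-c[3])/2; print('rack',m,np.linalg.norm(ax),np.linalg.norm(c[1]-c[2]),'hole',m+ax/np.linalg.norm(ax)*.055, np.degrees(np.arctan2(ax[1],ax[0])))
c=[onz('scene',*up(X,Y-260,335,120),.045)[:2] for X,Y in[(100,322),(230,346),(162,531),(22,500)]]
c=np.array(c); m=c.mean(0); ax=(c[1]+c[0]-c[2]-c[3])/2; print('rack scene',m,np.linalg.norm(ax),'hole',m+ax/np.linalg.norm(ax)*.055)
# stand: fit circle of dome/collar on neighbour posts
E
```

```text
hole [0.48231794 0.26691504 0.049     ] [0.4797211  0.26716592 0.049     ] (array([0.48175037, 0.26677912, 0.04703745]), np.float64(0.001943803331745337))
dome [ 0.50348402 -0.28259051  0.116     ] [ 0.50333095 -0.28159177  0.116     ] (array([ 0.50375332, -0.28275839,  0.11515177]), np.float64(0.0003196738025730473))
rack [ 0.48736782 -0.22877205] 0.21056216238966038 0.0976460686430241 hole [ 0.504248   -0.28111762] -72.12673821164407
rack scene [ 0.48638366 -0.22927059] 0.21129241590318873 hole [ 0.50300116 -0.28170015]
```

Call:
step_arm(
  targets=[
    {"offset": [0.06, -0.014, 0]},
    {"offset": [0.12, -0.028, 0]},
    {"offset": [0.18, -0.0425, 0]},
    {"offset": [0.24, -0.057, 0]},
    {"offset": [0.3, -0.071, 0]},
  ],
  grip=100,
)

```text
$.targets[0]: bad value
```

Call:
step_arm(
  targets=[
    {"offset": [0.06, -0.014, 0], "yaw": 0},
    {"offset": [0.12, -0.028, 0], "yaw": 0},
    {"offset": [0.18, -0.0425, 0], "yaw": 0},
    {"offset": [0.24, -0.057, 0], "yaw": 0},
    {"offset": [0.3, -0.071, 0], "yaw": 0},
  ],
  grip=100,
)

```text
t: 0.72
tool_pos: [0.4368, -0.3249, 0.231]
orientation: [-3.141, 0.0, 0.344]
contact_force: [-0.1, -0.7, -0.3]
finger_gap: 0.0856
grip_force: 0.0
```

Call:
step_arm(
  targets=[
    {"offset": [0.05, -0.0115, 0], "yaw": 0},
    {"offset": [0.079, -0.0185, 0], "yaw": 0},
    {"offset": [0.079, -0.0185, 0.04], "yaw": 0},
    {"offset": [0.079, -0.0185, 0.08], "yaw": 0},
    {"offset": [0.079, -0.0185, 0.08], "yaw": 0},
  ],
)

```text
t: 1.35
tool_pos: [0.5016, -0.2809, 0.1478]
orientation: [-3.136, 0.005, 0.344]
contact_force: [0.2, 0.2, 0.5]
finger_gap: 0.0849
grip_force: 0.0
```

```bash
python3 - <<'E'
from h import *
print(readout.get_obs()['tool_pos'],readout.get_obs()['orientation'])
t=viewer.grab_frame('top')[:,:,::-1]; s=viewer.grab_frame('scene')[:,:,::-1]
f=lambda i,x,y,w,h:cv2.resize(i[y:y+h,x:x+w],(400,400),interpolation=cv2.INTER_CUBIC)
cv2.imwrite('pics/c2.png',np.clip(np.hstack([f(t,360,140,120,120),f(s,315,70,120,120)]).astype(float)*1.6,0,255).astype(np.uint8))
E
```

```text
[ 0.5015826  -0.28092018  0.14783667] [-3.1361552   0.00475218  0.34411463]
```

View pics/c2.png

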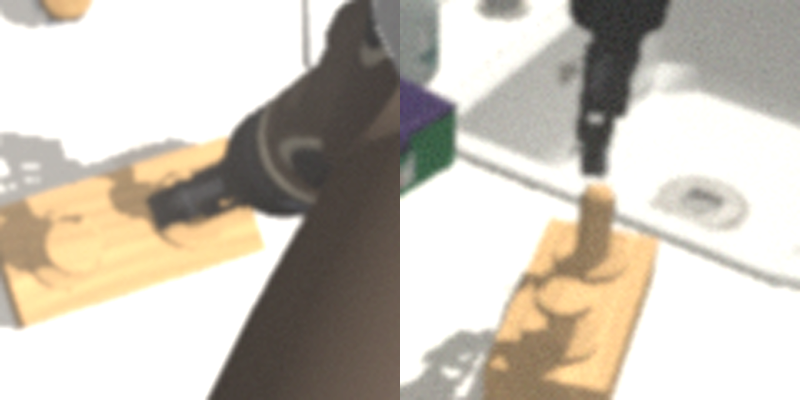

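The fingers straddle the post squarely in the scene view: the gripper is at (595,130) and the post at (597,215). I'm going down and gripping.

Call:
step_arm(
  targets=[
    {"offset": [0, 0, 0.03], "yaw": 0},
    {"offset": [0, 0, 0.06], "yaw": 0},
    {"offset": [0, 0, 0.083], "yaw": 0},
    {"offset": [0, 0, 0.083], "yaw": 0},
    {"offset": [0, 0, 0.083], "yaw": 0},
  ],
)

```text
t: 2.08
tool_pos: [0.5047, -0.283, 0.0706]
orientation: [3.139, -0.002, 0.344]
contact_force: [-0.6, -0.0, 0.2]
finger_gap: 0.0856
grip_force: 0.0
```

Call:
step_arm(
  targets=[
    {"offset": [0, 0, 0], "yaw": 0},
    {"offset": [0, 0, 0], "yaw": 0},
    {"offset": [0, 0, 0], "yaw": 0},
    {"offset": [0, 0, 0], "yaw": 0},
    {"offset": [0, 0, 0], "yaw": 0},
  ],
  grip=0,
  force=60,
)

```text
t: 2.7
tool_pos: [0.5039, -0.2824, 0.0689]
orientation: [3.141, -0.001, 0.344]
contact_force: [-0.7, -0.5, 4.9]
finger_gap: 0.0286
grip_force: 59.4
```

Call:
step_arm(
  targets=[
    {"offset": [0, 0, -0.02], "yaw": 0},
    {"offset": [0, 0, -0.05], "yaw": 0},
    {"offset": [0, 0, -0.1], "yaw": 0},
    {"offset": [0, 0, -0.14], "yaw": 0},
    {"offset": [0, 0, -0.16], "yaw": 0},
  ],
)

```text
t: 3.32
tool_pos: [0.5041, -0.2825, 0.2305]
orientation: [3.14, -0.002, 0.344]
contact_force: [0.5, 0.1, -0.2]
finger_gap: 0.0286
grip_force: 59.2
```

Call:
step_arm(
  targets=[
    {"offset": [0.01, -0.032, 0], "yaw": 0},
    {"offset": [0.025, -0.08, 0], "yaw": 0},
    {"offset": [0.04, -0.128, 0], "yaw": 0},
    {"offset": [0.055, -0.176, 0], "yaw": 0},
    {"offset": [0.07, -0.224, 0], "yaw": 0},
  ],
)

```text
t: 3.95
tool_pos: [0.4935, -0.0463, 0.2278]
orientation: [-3.141, 0.001, 0.344]
contact_force: [0.5, 0.3, -1.1]
finger_gap: 0.0285
grip_force: 59.3
```

Call:
step_arm(
  targets=[
    {"offset": [0.015, -0.048, 0], "yaw": 0},
    {"offset": [0.03, -0.096, 0], "yaw": 0},
    {"offset": [0.045, -0.144, 0], "yaw": 0},
    {"offset": [0.06, -0.192, 0], "yaw": 0},
    {"offset": [0.075, -0.24, 0], "yaw": 0},
  ],
)

```text
t: 4.58
tool_pos: [0.4881, 0.192, 0.2279]
orientation: [-3.13, 0.001, 0.368]
contact_force: [0.0, -0.7, -0.8]
finger_gap: 0.0288
grip_force: 59.3
```

Call:
step_arm(
  targets=[
    {"offset": [0.01, -0.03, 0], "yaw": 0},
    {"offset": [0.019, -0.0605, 0], "yaw": 0},
    {"offset": [0.019, -0.0605, 0], "yaw": 0},
    {"offset": [0.019, -0.0605, 0], "yaw": 0},
    {"offset": [0.019, -0.0605, 0], "yaw": 0},
  ],
)

```text
t: 5.2
tool_pos: [0.4967, 0.2255, 0.2291]
orientation: [-3.108, 0.001, 0.409]
contact_force: [0.2, -0.6, -0.4]
finger_gap: 0.0284
grip_force: 59.3
```

```bash
python3 - <<'E'
from h import *
print(readout.get_obs()['tool_pos'],readout.get_obs()['orientation'],readout.get_obs()['joints'])
t=viewer.grab_frame('top')[:,:,::-1]; s=viewer.grab_frame('scene')[:,:,::-1]
f=lambda i,x,y,w,h:cv2.resize(i[y:y+h,x:x+w],(400,500),interpolation=cv2.INTER_CUBIC)
cv2.imwrite('pics/c3.png',np.clip(np.hstack([f(t,160,140,120,150),f(s,190,170,120,150)]).astype(float)*1.6,0,255).astype(np.uint8))
E
```

```text
[0.49665673 0.22550391 0.22912605] [-3.10767886e+00  5.98101707e-04  4.08817208e-01] [4.07841667e-01 1.65130980e-01 1.23336848e-03 1.40752991e+00
 3.39131896e-02 3.14061655e+00]
```

View pics/c3.png

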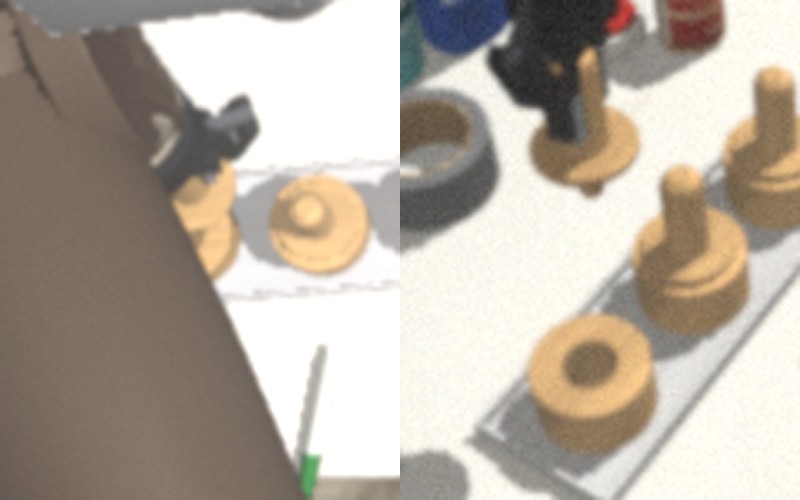

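The post is held, but it stopped short because joint 6 is at its range limit. I'm turning the tool the other way, which also puts the fingers across the row.

Call:
step_arm(
  targets=[
    {"offset": [0, 0, 0], "yaw": -0.15},
    {"offset": [0, 0, 0], "yaw": -0.3},
    {"offset": [0, 0, 0], "yaw": -0.45},
    {"offset": [0, 0, 0], "yaw": -0.6},
    {"offset": [0, 0, 0], "yaw": -0.75},
  ],
)

```text
t: 5.92
tool_pos: [0.4966, 0.226, 0.2292]
orientation: [-3.117, -0.023, 1.164]
contact_force: [-0.7, 0.4, -0.5]
finger_gap: 0.0284
grip_force: 59.3
```

Call:
step_arm(
  targets=[
    {"offset": [0, 0, 0], "yaw": -0.15},
    {"offset": [0, 0, 0], "yaw": -0.3},
    {"offset": [0, 0, 0], "yaw": -0.4},
    {"offset": [0, 0, 0], "yaw": -0.4},
    {"offset": [0, 0, 0], "yaw": -0.4},
  ],
)

```text
t: 6.55
tool_pos: [0.4966, 0.2262, 0.2291]
orientation: [-3.127, -0.031, 1.558]
contact_force: [-0.6, -0.5, -0.6]
finger_gap: 0.0286
grip_force: 59.3
```

```bash
python3 - <<'E'
from h import *
o=readout.get_obs()
print(o['tool_pos'],o['orientation'],o['joints'])
r=R.from_euler('xyz',o['orientation']).as_matrix();print(r); print(r.T@(np.array([.481,.267,.229])-o['tool_pos']))
E
```

```text
[0.49663341 0.22620651 0.2290763 ] [-3.12716542 -0.0308902   1.55804405] [4.08945920e-01 1.65552044e-01 1.62241483e-03 1.40738953e+00
 3.40882679e-02 1.99226276e+00]
[[ 0.01274585  0.99982031 -0.01403176]
 [ 0.99944167 -0.01230507  0.03106353]
 [ 0.03088529 -0.01441985 -0.99941891]]
[ 0.0405691  -0.01613147  0.00156281]
```

Call:
step_arm(
  targets=[
    {"offset": [0.02, -0.008, 0.001], "yaw": 0},
    {"offset": [0.0393, -0.0155, 0.0014], "yaw": 0},
    {"offset": [0.039, -0.0155, 0.03], "yaw": 0},
    {"offset": [0.038, -0.0165, 0.06], "yaw": 0},
    {"offset": [0.038, -0.0165, 0.06], "yaw": 0},
  ],
)

```text
t: 7.18
tool_pos: [0.4783, 0.2657, 0.1684]
orientation: [-3.123, -0.029, 1.559]
contact_force: [0.1, 0.7, -0.7]
finger_gap: 0.029
grip_force: 59.3
```

```bash
python3 - <<'E'
from h import *
o=readout.get_obs()
print(o['tool_pos'],o['orientation'],o['joints'])
r=R.from_euler('xyz',o['orientation']).as_matrix()
print('tip',o['tool_pos']+r[:,2]*.059, 'to z .075:',r.T@(np.array([.4816,.2657,.075])-o['tool_pos']))
t=viewer.grab_frame('top')[:,:,::-1]; s=viewer.grab_frame('scene')[:,:,::-1]
f=lambda i,x,y,w,h:cv2.resize(i[y:y+h,x:x+w],(400,500),interpolation=cv2.INTER_CUBIC)
cv2.imwrite('pics/c4.png',np.clip(np.hstack([f(t,160,140,120,150),f(s,190,170,120,150)]).astype(float)*1.6,0,255).astype(np.uint8))
E
```

```text
[0.4782738  0.26569891 0.16838954] [-3.12317663 -0.0287085   1.55903606] [ 0.4887114   0.17602877 -0.11851922  1.27863498  0.03402265  2.07096302]
tip [0.4772073  0.26740485 0.10942385] to z .075: [-0.00264052  0.00504447  0.09327513]
```

View pics/c4.png

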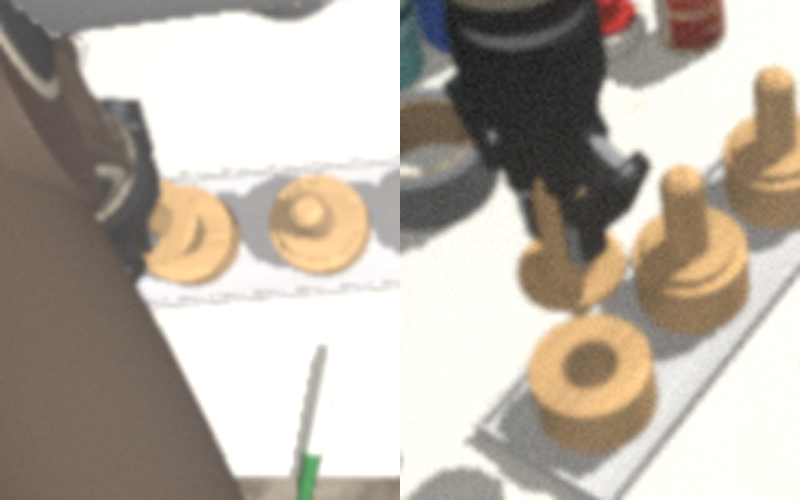

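The hole is at crop (590,362). The held post's tip is at (580,312), but the stem seems to lean in the grip. I'll zoom in to measure it.

```bash
python3 - <<'E'
from h import *
s=viewer.grab_frame('scene')[:,:,::-1]
cv2.imwrite('pics/c5.png',np.clip(cv2.resize(s[205:305,215:295],(640,800),interpolation=cv2.INTER_CUBIC)[:600].astype(float)*2.2,0,255).astype(np.uint8))
E
```

```text
(no output)
```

View pics/c5.png

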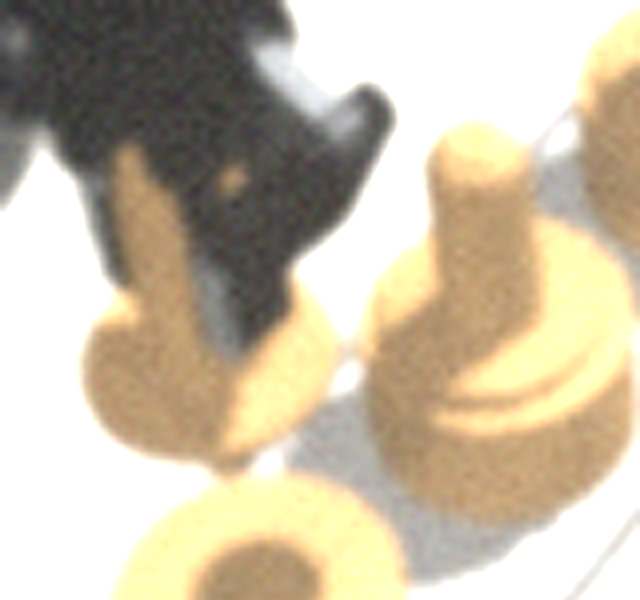

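```bash
cat >> h.py <<'E'
def plane(n,u,v,p,nrm):
    o,d=ray(n,u,v); return o+d*(np.dot(p-o,nrm)/np.dot(d,nrm))
def proj(n,P):
    c=viewer.camera_info(n)
    K=np.array([[c['fx'],0,c['cx']],[0,c['fy'],c['cy']],[0,0,1]]); M=R.from_euler('xyz',c['attitude']).as_matrix().T
    return cv2.projectPoints(np.array(P,float).reshape(-1,1,3),cv2.Rodrigues(M)[0],-M@np.array(c['xyz']),K,np.array([c['k1'],0,0,0,0.]))[0][:,0]
E
python3 - <<'E'
from h import *
o=readout.get_obs();p=o['tool_pos'];r=R.from_euler('xyz',o['orientation']).as_matrix()
for nm,x,y in[('tip',233,468),('collar',212,363)]:
    P=plane('scene',x/8-.44+215,y/8-.44+205,p,r[:,1]); print(nm,P,'tool',r.T@(P-p))
# predicted pixels (crop) for tilt a about tool y through grasp pt (19mm behind), grasp 59-? from tip
for a in(-15,-10,-5,0,5,10,15):
    a_=np.radians(a); ax=r@np.array([np.sin(a_),0,np.cos(a_)]); g=p-r[:,2]*.019
    q=proj('scene',[g+ax*.078,g+ax*.040]); print(a,((q-[215,205]+.44)*8).round())
E
```

```text
tip [0.47938757 0.26586004 0.1047818 ] tool [-2.86403507e-03 -6.00489989e-17  6.69577812e-02]
collar [0.47991835 0.26485548 0.14609451] tool [-2.55373167e-03  2.28689662e-17  2.56306163e-02]
-15 [[276. 399.]
 [232. 328.]]
-10 [[258. 419.]
 [222. 338.]]
-5 [[240. 438.]
 [212. 348.]]
0 [[221. 455.]
 [202. 357.]]
5 [[202. 471.]
 [192. 365.]]
10 [[182. 486.]
 [182. 373.]]
15 [[162. 499.]
 [171. 379.]]
```

The post is within about 1–2° of the tool axis; the apparent lean is perspective. The tip is at about (0.478,0.266), so I'm shifting 3 mm and going down.

Call:
step_arm(
  targets=[
    {"offset": [0, 0.003, 0.01], "yaw": 0},
    {"offset": [-0.001, 0.0035, 0.03], "yaw": 0},
    {"offset": [-0.0015, 0.004, 0.05], "yaw": 0},
    {"offset": [-0.002, 0.004, 0.065], "yaw": 0},
    {"offset": [-0.002, 0.004, 0.065], "yaw": 0},
  ],
)

```text
t: 7.95
tool_pos: [0.4822, 0.266, 0.1043]
orientation: [-3.125, -0.03, 1.56]
contact_force: [0.0, 0.6, -0.5]
finger_gap: 0.0287
grip_force: 59.3
```

Call:
step_arm(
  targets=[
    {"offset": [0, 0, 0.005], "yaw": 0},
    {"offset": [0, 0, 0.01], "yaw": 0},
    {"offset": [0, 0.0003, 0.014], "yaw": 0},
    {"offset": [-0.0005, 0.0003, 0.018], "yaw": 0},
    {"offset": [-0.0005, 0.0003, 0.018], "yaw": 0},
  ],
)

```text
t: 8.57
tool_pos: [0.4826, 0.2663, 0.087]
orientation: [-3.127, -0.031, 1.56]
contact_force: [-0.2, 1.0, -0.7]
finger_gap: 0.0285
grip_force: 59.3
```

Call:
step_arm(
  targets=[
    {"offset": [0, 0, 0.003], "yaw": 0},
    {"offset": [0, 0, 0.006], "yaw": 0},
    {"offset": [0, 0, 0.008], "yaw": 0},
    {"offset": [0, 0, 0.008], "yaw": 0},
  ],
)

```text
t: 9.07
tool_pos: [0.4825, 0.2666, 0.0791]
orientation: [-3.127, -0.031, 1.56]
contact_force: [0.5, 0.5, -1.2]
finger_gap: 0.0286
grip_force: 59.3
```

Call:
step_arm(
  targets=[
    {"offset": [0, 0, 0.001], "yaw": 0},
    {"offset": [0, 0, 0.002], "yaw": 0},
    {"offset": [0, 0, 0.002], "yaw": 0},
  ],
)

```text
t: 9.45
tool_pos: [0.4826, 0.2667, 0.0773]
orientation: [-3.127, -0.031, 1.56]
contact_force: [-0.2, 0.6, -1.0]
finger_gap: 0.0287
grip_force: 59.3
```

Call:
step_arm(
  targets=[
    {"offset": [0, 0, 0.001], "yaw": 0},
    {"offset": [0, 0, 0.002], "yaw": 0},
    {"offset": [0, 0, 0.002], "yaw": 0},
  ],
)

```text
t: 9.82
tool_pos: [0.4826, 0.2668, 0.0752]
orientation: [-3.127, -0.031, 1.56]
contact_force: [-0.2, -0.1, -0.4]
finger_gap: 0.0285
grip_force: 59.3
```

Call:
step_arm(
  targets=[
    {"offset": [0, 0, 0.001], "yaw": 0},
    {"offset": [0, 0, 0.001], "yaw": 0},
  ],
)

```text
t: 10.07
tool_pos: [0.4826, 0.2668, 0.0742]
orientation: [-3.127, -0.031, 1.56]
contact_force: [-0.2, -0.5, -0.7]
finger_gap: 0.0289
grip_force: 59.3
```

Call:
step_arm(
  targets=[
    {"offset": [0, 0, 0.001], "yaw": 0},
    {"offset": [0, 0, 0.0015], "yaw": 0},
    {"offset": [0, 0, 0.0015], "yaw": 0},
  ],
)

```text
t: 10.45
tool_pos: [0.4827, 0.2671, 0.0737]
orientation: [-3.128, -0.032, 1.56]
contact_force: [-1.3, -0.1, 5.5]
finger_gap: 0.0285
grip_force: 59.9
```

```bash
python3 - <<'E'
from h import *
print(readout.get_obs()['contact_force'])
s=viewer.grab_frame('scene')[:,:,::-1]
cv2.imwrite('pics/c6.png',np.clip(cv2.resize(s[225:320,205:295],(568,600),interpolation=cv2.INTER_CUBIC).astype(float)*2,0,255).astype(np.uint8))
E
```

```text
[-1.26508421 -0.11840396  5.52299099]
```

View pics/c6.png

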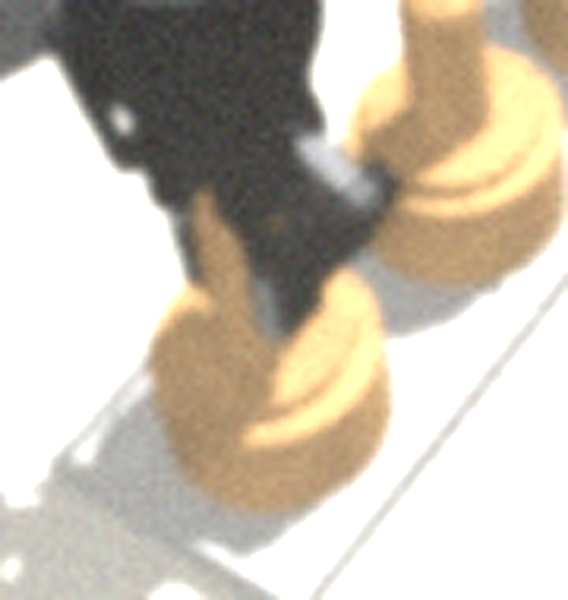

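The collar is touching the socket with 5.5 N at the expected height, and it looks centred on the base. I'm releasing and going straight up.

Call:
step_arm(
  targets=[
    {"offset": [0, 0, 0], "yaw": 0},
    {"offset": [0, 0, 0], "yaw": 0},
    {"offset": [0, 0, 0], "yaw": 0},
    {"offset": [0, 0, 0], "yaw": 0},
    {"offset": [0, 0, 0], "yaw": 0},
  ],
  grip=85,
)

```text
t: 11.12
tool_pos: [0.4826, 0.2669, 0.0728]
orientation: [-3.127, -0.031, 1.56]
contact_force: [-0.6, -0.8, 0.5]
finger_gap: 0.0728
grip_force: 0.0
```

Call:
step_arm(
  targets=[
    {"offset": [0, 0, -0.02], "yaw": 0},
    {"offset": [-0.0, 0, -0.06], "yaw": 0},
    {"offset": [0, 0, -0.1], "yaw": 0},
    {"offset": [0, 0, -0.14], "yaw": 0},
    {"offset": [-0.04, 0, -0.16], "yaw": 0},
  ],
)

```text
t: 11.75
tool_pos: [0.4853, 0.2232, 0.2337]
orientation: [-3.13, -0.033, 1.563]
contact_force: [0.6, -0.7, -0.6]
finger_gap: 0.0722
grip_force: 0.0
```

Call:
step_arm(
  targets=[
    {"offset": [-0.05, 0, 0], "yaw": 0},
    {"offset": [-0.1, 0, 0], "yaw": 0},
    {"offset": [-0.15, 0, 0], "yaw": 0},
    {"offset": [-0.2, 0, 0], "yaw": 0},
    {"offset": [-0.2, 0, 0], "yaw": 0},
  ],
)

```text
t: 12.38
tool_pos: [0.482, 0.0193, 0.2254]
orientation: [-3.127, -0.03, 1.555]
contact_force: [-0.1, 0.8, -0.0]
finger_gap: 0.0727
grip_force: 0.0
```

```bash
python3 - <<'E'
from h import *
print(readout.get_obs()['tool_pos'],readout.get_obs()['contact_force'])
s=viewer.grab_frame('scene')[:,:,::-1]
cv2.imwrite('pics/c7.png',np.clip(cv2.resize(s[100:320,205:425],(600,600),interpolation=cv2.INTER_CUBIC).astype(float)*1.7,0,255).astype(np.uint8))
E
```

```text
[0.4820436  0.01933211 0.22535429] [-0.07310793  0.84039997 -0.03193704]
```

View pics/c7.png

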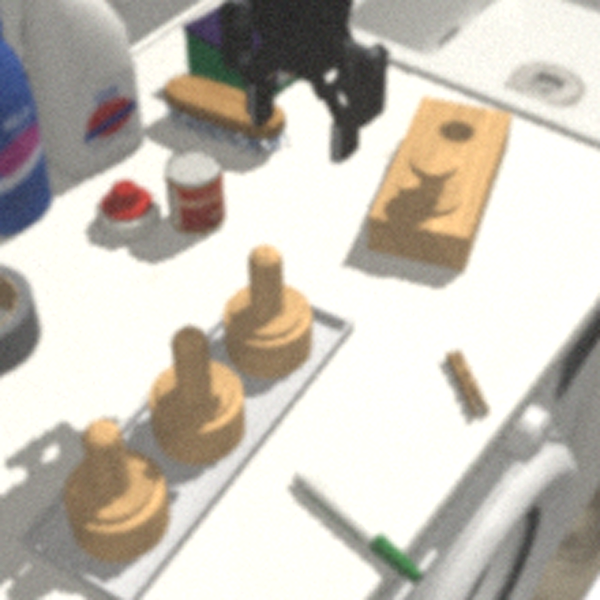

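The post stands upright in its socket at (108,480), matching its neighbours with the collar flat. The short post is still in the rack at about (430,170), and the gripper is clear of everything.

```bash
python3 -c "
from station import ticket; print(ticket.job_done())"
```

```text
the job is handed in; nothing more can be done
None
```

The tall post is plugged upright into the empty socket with its collar flat, the short post is untouched in the rack, and the job was handed in at about 12.5 s; no verdict was shown.

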